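# Lock a bench hot-air gun on

### The job

Switch on the hot-air gun with the wide flat nozzle so that it keeps running by itself: squeeze its trigger fully into the handle, and while it is squeezed push the lock-on button just below the trigger all the way down, then let go so that the trigger eases out against the lock and stays held in. Do not touch the other gun, the one with the narrow round nozzle.

Things in the scene. Friction and masses are not known exactly. Their poses are not given: they have to be found in the camera images.
- flat_gun: Hot-air gun with a flat nozzle mouth 60 mm wide (x), 12 high, fixed upside down on a steel stand 100 x 130. Origin: under the handle's centre, at the stand's underside; z up, y along the nozzle (ends at y +85). Motor housing along y, top z 101 mm. Grey handle stands up from it: x +-15, y -14 to +14, top z 177, back bare, slippery (friction 0.2). Trigger and, below it, lock button are on its +y side.
- flat_trigger (a joint): Black trigger on the handle's +y face, 22 mm wide, z 143 to 171; its face is at y +27 when out, +17 squeezed (handle plus trigger 41 mm along y, squeezed 31). Value m: 0 out, 0.010 fully squeezed (towards -y). Slippery; spring 1.6 N out, 3.6 N squeezed. Let go with the lock down it eases out to about 0.0065 and is held; without the lock it returns to 0.
- flat_lock (a joint): Black lock-on button below the trigger, pressed straight down, x +-12, y +18 to +40; top z 135 up, 127 down, in a grey housing (y to 43, top z 126). Value m: 0 up, 0.008 down; 2 N, stays where pushed. The trigger blocks it until squeezed past 0.007. A fingertip squeezing the trigger's lower end is right above it: slide the squeezing fingers down to press it.
- round_gun: The other hot-air gun, with a straight round nozzle 24 mm thick; else the same in shape, size, frame and origin as the flat-nozzle gun. Leave it alone. The two stand side by side, either one on the left, each fixed and turned up to 20 degrees; white bottles 98 mm tall stand loose between them.

How it is judged (in metres and radians):
On the way, in this order (a step that is already met when the one before it is completed fails the run):
1. the flat-nozzle gun's trigger is squeezed in, its lock-on button still up (value of joint flat_trigger above 0.007 m and value of joint flat_lock below 0.003 m), for 0.05 s.
2. the lock-on button is pressed down with the trigger in (value of joint each of flat_trigger, flat_lock above 0.0055 m), for 0.05 s.
At the end, for the whole second after the job is handed in: The flat-nozzle gun's lock-on button is down (more than 5.5 of its 8 mm) and its trigger, released, has eased out against the lock and is held in there by the lock (5 to 8 of its 10 mm) (value of joint flat_trigger between 0.005 and 0.008 m and value of joint flat_lock above 0.0055 m); the robot touches nothing.
It fails at once if the round-nozzle gun is touched (contact force between any of the arm, the fingers and round_gun above 2 N).
It also fails if it takes over 29 s, if anything falls off the work surface, if the arm or the gripper's body presses on something with over 40 N, if the wrist force passes 120 N, or if a joint passes its speed limit or range.

### The arm

A 6-joint arm with a two-finger parallel gripper is mounted at the origin on a cart in front of the work surface, level with it; the furniture and walls round the work are solid. World frame = base frame: x ahead of the robot, y to its left, z up, the work surface at z = 0. Lengths are in mm, angles in rad, forces in N, time in s.
With the tool pointing down it reaches from about 300 to 775 mm from the base axis. Payload 14.6 kg.
Tool frame: the origin (TCP) lies at the very end of the fingers, on their centre line; the grasp point (between the pads) lies 19 mm behind it; z points along the fingers, y is the line along which they close (so a half turn about z gives the same grasp; the last joint's range is limited). The gripper opens to 94 mm and grips with 3 to 60 N. Pads are 16 mm wide; open, the fingers measure 119 mm over their backs; the gripper's body (75 mm by 177 mm) begins 78 mm behind the grasp point.
Start: joints at [-1.403, 0.3, 1.521, -0, 1.321, -0.067], TCP at [127.95, -534.9, 205.446] pointing down, gripper open.
Joint ranges: [-3.03, 3.03], [-0.79, 2.21], [0.23, 2.52], [-1.04, 4.18], [0, 3.07], [-2.55, 2.55]. Speed limits (rad/s): [2.22, 2.22, 2.57, 3.14, 3.14, 3.14].

### API

Orientations are given as [roll, pitch, yaw] about the fixed x, y, z axes, in that order (R = Rz(yaw) Ry(pitch) Rx(roll)).
In Python, from cell import manip gives the robot as it stands. The module is installed in compiled form; this text tells all that it offers.
- The arm moves only by the shell command python3 -m inch 'ROWS' [FORCE]. ROWS is JSON, a list of rows, each an object of numbers: "gripper": the opening, from 0 (shut) to 1 (fully open); "dx", "dy", "dz": the shift along the world's x, y, z in m; "wx", "wy", "wz": the turn, a rotation vector about the world's x, y, z in degrees. A call has exactly 5 rows; each row is the pose to reach, as a shift and turn from the pose commanded when the call began; what a row does not reach only later rows make up. A row lasts 1/12 s, in which the tool goes at most 41.7 mm and 7.16 degrees, less where a joint would pass 70% of its speed; a pose out of reach is approached as far as the arm can. A call with a gripper value outside its range is refused whole. The fingers move at their own pace and stop on an object; FORCE is the grip in N (left out, the last holds). Time passes only in rows, so rows that repeat a pose let the fingers close, or fill a call up. It gives the time, the measured TCP pose, the force, the opening and the grip force at its end, in the units of the state.
- manip.read_state(): the state, without advancing time (a new reading comes with each control period).
- manip.camera(name): name is "scene" or "top"; returns the picture (384x512x3 uint8, blue, green, red); there is no depth.
- manip.camera_info(name): a dict with "camera_matrix" (3x3 intrinsics, pixels), "D" ([k1, k2, p1, p2, k3] as OpenCV has them; the pictures are not rectified), "R" (3x3) and "t" (3): a world point X has camera coordinates R X + t. Camera axes: x right, y down, z forward; pixel columns grow to the right and rows downward; lengths in mm; the calibration is good to about 2 mm. A picture is of the moment at which its call begins. camera_info takes no time and is no camera call.
- manip.sign_off(): hands the job in; it is judged then, once.
The state is a dict: "clock": time; "joints": joint angles; "qd": joint speeds; "effort": joint torques, N m; "eef_pos": TCP position; "eef_rot": TCP orientation; "wrist_force": force on the tool from outside, world axes, zero at the start; "moment": the same for the moment, N m; "finger_gap": finger opening in mm; "finger_force": force on a finger pad.
Only numpy, scipy, OpenCV 4.12 (cv2) and the standard library are available. Lean on these libraries where they do the work, as an engineer would, in place of code of your own. Each camera call takes 0.05 s, during which the arm holds its last target. There are 200 camera calls.

## Working session

There is one attempt and no reset: what is moved stays moved. The work goes in short steps, Python scripts to look and compute and a shell command to move; the robot and the scene stay as the last step left them, time stands still between calls to the robot, and variables do not carry over. Pictures are saved under pics/ and viewed, at most 10 in all, crops included, and the job is handed in when it is done.

```bash
mkdir -p pics; python3 - <<'E'
from cell import manip
import cv2
for n in("scene","top"):
    cv2.imwrite(f"pics/{n}0.png",manip.camera(n)); i=manip.camera_info(n); print(n,i)
print(manip.read_state())
E
```

```text
scene {'camera_matrix': array([[398.26446057,   0.        , 253.02092472],
       [  0.        , 398.26446057, 193.91706696],
       [  0.        ,   0.        ,   1.        ]]), 'D': array([0.00746374, 0.        , 0.        , 0.        , 0.        ]), 'R': array([[ 0.82103197, -0.57074959,  0.01230505],
       [-0.34834235, -0.51793972, -0.78127847],
       [ 0.45228764,  0.63716823, -0.62406132]]), 't': array([-539.99052469,  112.37214234,  743.79832389])}
top {'camera_matrix': array([[464.26850435,   0.        , 255.78725358],
       [  0.        , 464.26850435, 199.04880105],
       [  0.        ,   0.        ,   1.        ]]), 'D': array([-0.04809524,  0.        ,  0.        ,  0.        ,  0.        ]), 'R': array([[-0.025892  , -0.9996294 , -0.00840641],
       [-0.99230346,  0.02671907, -0.12091292],
       [ 0.12109272,  0.00521103, -0.99262752]]), 't': array([-150.28086509,  534.57397664,  822.84620246])}
{'clock': 0.1, 'joints': array([-1.40260402e+00,  3.00413313e-01,  1.52150769e+00, -1.36521771e-05,
        1.32065720e+00, -6.65848676e-02]), 'qd': array([-0.00129989, -0.00113356, -0.00177663,  0.00095007,  0.0011409 ,
        0.00039135]), 'effort': array([ 9.50006215e-04, -5.32644010e+01, -3.53284049e+01,  7.08943745e-02,
        2.34851689e-02, -4.87987643e-05]), 'eef_pos': array([ 127.90928575, -534.69356511,  204.94906261]), 'eef_rot': array([-3.14060841e+00, -5.23794722e-05,  2.34780532e-01]), 'wrist_force': array([-0.13479674,  0.6659802 , -0.39465537]), 'moment': array([ 0.00850564,  0.00768562, -0.0158898 ]), 'finger_force': 0.0, 'finger_gap': 93.89202240793816}
```

View pics/scene0.png

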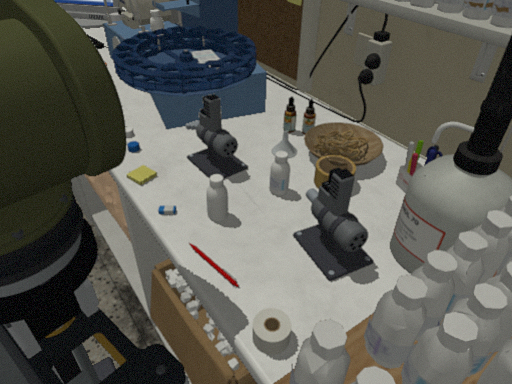

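View pics/top0.png

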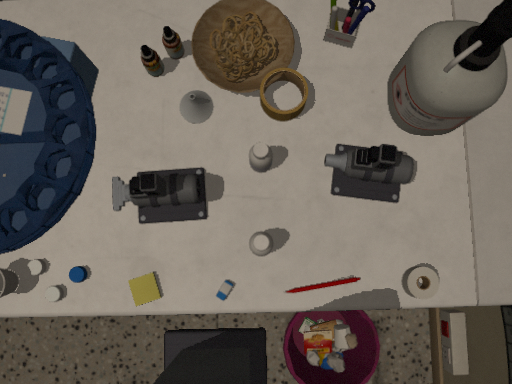

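The flat-nozzle gun is the left one in the top view (nozzle mouth at about (118,193), handle at about (147,183)). The round one is on the right at about (375,160). Next I zoom in on the flat gun.

```bash
python3 - <<'E'
import cv2
a=cv2.imread("pics/top0.png")[155:235,105:215]
cv2.imwrite("pics/tc.png",cv2.resize(a,None,fx=7,fy=7,interpolation=cv2.INTER_CUBIC))
a=cv2.imread("pics/scene0.png")[85:185,180:255]
cv2.imwrite("pics/sc.png",cv2.resize(a,None,fx=6,fy=6,interpolation=cv2.INTER_CUBIC))
E
```

```text
(no output)
```

View pics/tc.png

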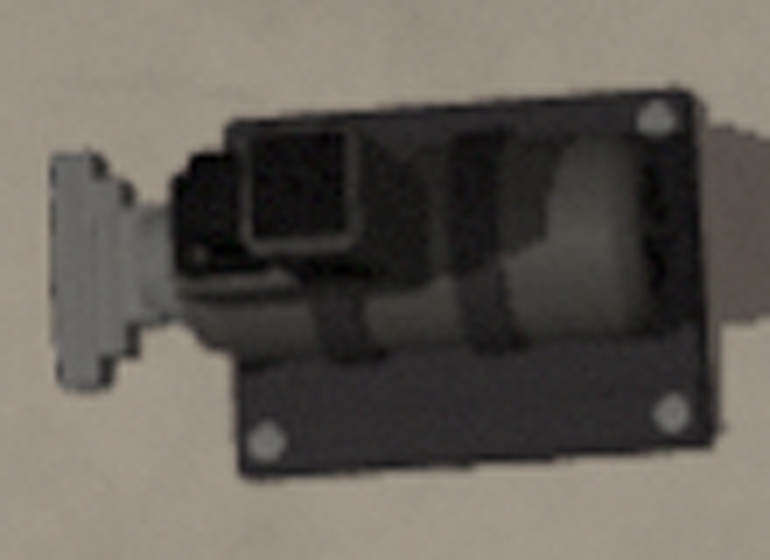

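View pics/sc.png

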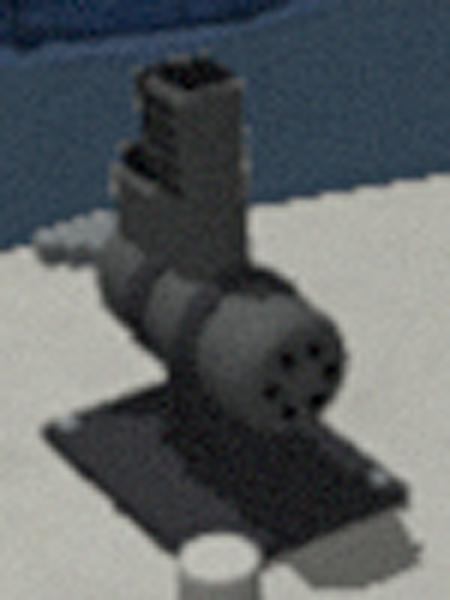

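Handle top (z 177) corners in the top crop: about (247,135), (352,130), (357,245), (250,250). Stand corners: (230,125), (692,90), (715,440), (245,475). In the scene crop, the handle top's bare-side corners are visible at about (183,90) and (242,75).

```bash
cat > h.py <<'E'
import numpy as np,cv2
from cell import manip
def ray(n,px,z):
    i=manip.camera_info(n); u=cv2.undistortPoints(np.array(px,float).reshape(-1,1,2),i["camera_matrix"],i["D"]).reshape(-1,2)
    d=np.c_[u,np.ones(len(u))]@i["R"]; c=-i["R"].T@i["t"]
    return c+d*((z-c[2])/d[:,2])[:,None]
def proj(n,P):
    i=manip.camera_info(n); return cv2.projectPoints(np.array(P,float),cv2.Rodrigues(i["R"])[0],i["t"],i["camera_matrix"],i["D"])[0].reshape(-1,2)
E
python3 - <<'E'
from h import *
np.set_printoptions(precision=1,suppress=True)
o=np.array([105,155])
H=ray("top",np.array([[247,135],[352,130],[357,245],[250,250]])/7+o,177);print("handle",H,H.mean(0))
S=ray("top",np.array([[230,125],[692,90],[715,440],[245,475]])/7+o,6);print("stand",S,S.mean(0),np.linalg.norm(np.diff(S,axis=0),axis=1))
for a,b in((1,0),(2,3)):
  d=S[b]-S[a];print("yaw",np.degrees(np.arctan2(-d[0],d[1])))
for a,b in((3,0),(2,1)):
  d=S[b]-S[a];print("yaw",np.degrees(np.arctan2(d[1],d[0])))
N=ray("top",np.array([[52,155],[62,388]])/7+o,60);print("nozzle",N,N.mean(0))
q=np.array([[145,70],[183,92],[242,75],[205,55]])/6+[180,85]
T=ray("scene",q,177);print("scene handle",T,T.mean(0))
E
```

```text
handle [[556.   12.2 177. ]
 [556.5 -11.1 177. ]
 [530.8 -12.3 177. ]
 [530.4  11.4 177. ]] [543.4   0.  177. ]
stand [[590.3  60.9   6. ]
 [596.4 -66.3   6. ]
 [500.2 -71.4   6. ]
 [494.   56.3   6. ]] [545.3  -5.1   6. ] [127.3  96.3 127.8]
yaw 2.749642393002784
yaw 2.779540524296945
yaw 2.72240611840962
yaw 3.005406084424179
nozzle [[573.7  92.9  60. ]
 [513.3  89.6  60. ]] [543.5  91.3  60. ]
scene handle [[529.2   7.5 177. ]
 [531.7 -16.  177. ]
 [556.8 -15.6 177. ]
 [554.1   6.5 177. ]] [542.9  -4.4 177. ]
```

```bash
python3 - <<'E'
from h import *
np.set_printoptions(precision=0,suppress=True)
for z in(0,100,150,200): print(z,ray("top",[[95,125],[88,180]],z)[:,:2].ravel(),ray("scene",[[257,58],[264,100]],z)[:,:2].ravel())
print(ray("top",[[375,155]],177))
E
python3 -m inch '[{"dx":0,"dz":0.03},{"dx":0.02,"dy":0.03,"dz":0.04},{"dx":0.045,"dy":0.06,"dz":0.04,"wz":-4},{"dx":0.07,"dy":0.09,"dz":0.04,"wz":-8},{"dx":0.095,"dy":0.12,"dz":0.04,"wz":-10.7}]'
```

```text
0 [690. 148. 580. 160.] [1051.  539.  854.  221.]
100 [660. 112. 563. 123.] [889. 313. 727.  52.]
150 [645.  94. 554. 104.] [808. 200. 664. -33.]
200 [630.  76. 545.  85.] [ 727.   87.  601. -117.]
[[ 576. -351.  177.]]validation failed for argument at $[0]...
```

```bash
python3 - <<'E'
from h import *
np.set_printoptions(precision=0,suppress=True)
# top-view rim points -> circle for trial z, reproject into scene; scene rim spans cols 112..258, rows ~28..88
for z in(100,130,160,190,220):
  P=ray("top",[[0,21],[40,37],[75,70],[95,125],[88,180],[50,228],[10,246]],z)[:,:2]
  A=np.c_[2*P,np.ones(len(P))];s=np.linalg.lstsq(A,(P**2).sum(1),rcond=None)[0];r=np.sqrt(s[2]+s[0]**2+s[1]**2)
  t=np.linspace(0,6.28,60);q=proj("scene",np.c_[s[0]+r*np.cos(t),s[1]+r*np.sin(t),0*t+z]);print(z,s[:2],r,q.min(0),q.max(0))
E
python3 -m inch '[{"gripper":1,"dx":0,"dy":0,"dz":0.03,"wx":0,"wy":0,"wz":0},{"gripper":1,"dx":0.02,"dy":0.03,"dz":0.04,"wx":0,"wy":0,"wz":0},{"gripper":1,"dx":0.045,"dy":0.06,"dz":0.04,"wx":0,"wy":0,"wz":-4},{"gripper":1,"dx":0.07,"dy":0.09,"dz":0.04,"wx":0,"wy":0,"wz":-8},{"gripper":1,"dx":0.095,"dy":0.12,"dz":0.04,"wx":0,"wy":0,"wz":-10.7}]'
```

```text
100 [648. 322.] 211.14006335476887 [114.  49.] [260. 105.]
130 [639. 303.] 203.02088810877606 [115.  42.] [259.  96.]
160 [631. 284.] 194.90171286278394 [115.  36.] [257.  87.]
190 [622. 266.] 186.78253761678891 [115.  28.] [256.  77.]
220 [614. 247.] 178.66336237079673 [115.  21.] [255.  66.]
clock: 0.52
eef_pos: [223.5, -413.4, 245.3]
eef_rot: [-3.141, 0.0, 0.043]
wrist_force: [-0.0, 0.2, -0.2]
finger_gap: 93.8
finger_force: 0.0
```

The carousel's top rim is at about z 190 and no nearer than y≈96, so the gripper (body above z 224) clears it. Now I move over to the flat gun.

```bash

python3 -m inch '[{"gripper":1,"dx":0.022,"dy":0.028,"dz":0,"wx":0,"wy":0,"wz":0},{"gripper":1,"dx":0.044,"dy":0.056,"dz":0,"wx":0,"wy":0,"wz":0},{"gripper":1,"dx":0.066,"dy":0.084,"dz":0,"wx":0,"wy":0,"wz":0},{"gripper":1,"dx":0.088,"dy":0.112,"dz":0,"wx":0,"wy":0,"wz":0},{"gripper":1,"dx":0.11,"dy":0.14,"dz":0,"wx":0,"wy":0,"wz":0.3}]'
python3 -m inch '[{"gripper":1,"dx":0.022,"dy":0.028,"dz":0,"wx":0,"wy":0,"wz":0},{"gripper":1,"dx":0.044,"dy":0.056,"dz":0,"wx":0,"wy":0,"wz":0},{"gripper":1,"dx":0.066,"dy":0.084,"dz":0,"wx":0,"wy":0,"wz":0},{"gripper":1,"dx":0.088,"dy":0.112,"dz":0,"wx":0,"wy":0,"wz":0},{"gripper":1,"dx":0.11,"dy":0.14,"dz":0,"wx":0,"wy":0,"wz":0}]'
python3 -m inch '[{"gripper":1,"dx":0.022,"dy":0.028,"dz":0,"wx":0,"wy":0,"wz":0},{"gripper":1,"dx":0.044,"dy":0.056,"dz":0,"wx":0,"wy":0,"wz":0},{"gripper":1,"dx":0.066,"dy":0.084,"dz":0,"wx":0,"wy":0,"wz":0},{"gripper":1,"dx":0.085,"dy":0.112,"dz":0,"wx":0,"wy":0,"wz":0},{"gripper":1,"dx":0.0995,"dy":0.134,"dz":0,"wx":0,"wy":0,"wz":0}]'
```

```text
clock: 0.93
eef_pos: [333.6, -273.3, 245.4]
eef_rot: [-3.141, 0.0, 0.053]
wrist_force: [0.7, -0.4, 0.1]
finger_gap: 94.1
finger_force: 0.0
clock: 1.35
eef_pos: [443.7, -133.2, 245.4]
eef_rot: [-3.142, 0.0, 0.053]
wrist_force: [0.1, -0.9, -0.5]
finger_gap: 93.9
finger_force: 0.0
clock: 1.77
eef_pos: [543.3, 1.3, 244.9]
eef_rot: [-3.141, 0.001, 0.054]
wrist_force: [-0.3, -0.8, 0.7]
finger_gap: 94.1
finger_force: 0.0
```

```bash

python3 -m inch '[{"gripper":1,"dx":0,"dy":0,"dz":-0.02,"wx":0,"wy":0,"wz":0},{"gripper":1,"dx":0,"dy":0,"dz":-0.04,"wx":0,"wy":0,"wz":0},{"gripper":1,"dx":0,"dy":0,"dz":-0.065,"wx":0,"wy":0,"wz":0},{"gripper":1,"dx":0,"dy":0,"dz":-0.085,"wx":0,"wy":0,"wz":0},{"gripper":1,"dx":0,"dy":0,"dz":-0.085,"wx":0,"wy":0,"wz":0}]'
python3 - <<'E'
from h import *
a=manip.camera("scene")[60:170,160:280];cv2.imwrite("pics/s1.png",cv2.resize(a,None,fx=5,fy=5,interpolation=cv2.INTER_CUBIC))
E
```

```text
clock: 2.18
eef_pos: [540.6, -0.7, 156.4]
eef_rot: [-3.141, 0.007, 0.053]
wrist_force: [-0.2, 0.1, -1.5]
finger_gap: 93.9
finger_force: 0.0
```

View pics/s1.png

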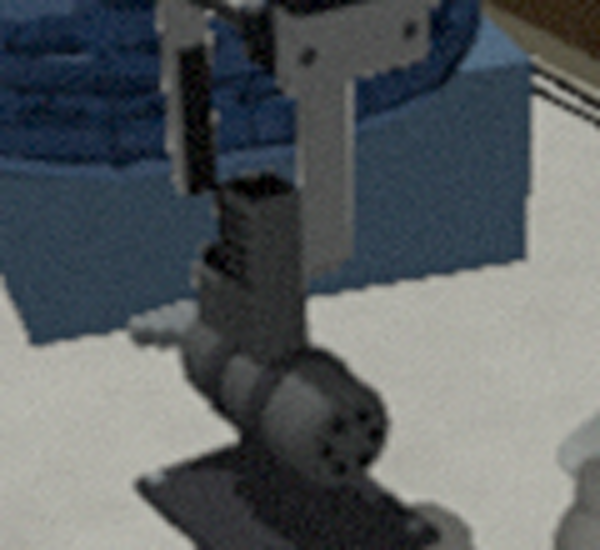

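The fingers straddle the handle: trigger side at about (190,190), back side at about (325,270) in the crop. I pre-close partway and let the arm settle.

```bash

python3 -m inch '[{"gripper":0.7,"dx":0,"dy":0,"dz":0,"wx":0,"wy":0,"wz":0},{"gripper":0.7,"dx":0,"dy":0,"dz":-0.006,"wx":0,"wy":0,"wz":0},{"gripper":0.7,"dx":0,"dy":0,"dz":-0.012,"wx":0,"wy":0,"wz":0},{"gripper":0.6,"dx":0,"dy":0,"dz":-0.012,"wx":0,"wy":0,"wz":0},{"gripper":0.6,"dx":0,"dy":0,"dz":-0.012,"wx":0,"wy":0,"wz":0}]' 10
```

```text
clock: 2.65
eef_pos: [542.4, -0.9, 148.5]
eef_rot: [3.142, 0.0, 0.053]
wrist_force: [-0.2, 0.5, 0.1]
finger_gap: 64.0
finger_force: 0.0
```

```bash

python3 -m inch '[{"gripper":0.55,"dx":0,"dy":0,"dz":-0.005,"wx":0,"wy":0,"wz":0},{"gripper":0.5,"dx":0,"dy":0,"dz":-0.009,"wx":0,"wy":0,"wz":0},{"gripper":0.48,"dx":0,"dy":0,"dz":-0.009,"wx":0,"wy":0,"wz":0},{"gripper":0.48,"dx":0,"dy":0,"dz":-0.009,"wx":0,"wy":0,"wz":0},{"gripper":0.48,"dx":0,"dy":0,"dz":-0.009,"wx":0,"wy":0,"wz":0}]' 10
python3 -m inch '[{"gripper":0.43,"dx":0,"dy":0,"dz":0,"wx":0,"wy":0,"wz":0},{"gripper":0.43,"dx":0,"dy":0,"dz":0,"wx":0,"wy":0,"wz":0},{"gripper":0.4,"dx":0,"dy":0,"dz":0,"wx":0,"wy":0,"wz":0},{"gripper":0.4,"dx":0,"dy":0,"dz":0,"wx":0,"wy":0,"wz":0},{"gripper":0.4,"dx":0,"dy":0,"dz":0,"wx":0,"wy":0,"wz":0}]' 10
```

```text
clock: 3.07
eef_pos: [542.3, -0.7, 139.3]
eef_rot: [-3.141, 0.0, 0.053]
wrist_force: [-0.4, 3.3, -1.8]
finger_gap: 44.8
finger_force: 1.6
clock: 3.48
eef_pos: [542.3, 0.5, 139.4]
eef_rot: [-3.139, 0.0, 0.054]
wrist_force: [-0.7, 13.4, -0.5]
finger_gap: 37.9
finger_force: 6.6
```

The trigger side bottomed first, so the gun sits about 3 mm further +y. I shift the tool and close.

```bash

python3 -m inch '[{"gripper":0.38,"dx":0,"dy":0.002,"dz":0,"wx":0,"wy":0,"wz":0},{"gripper":0.36,"dx":0,"dy":0.0035,"dz":0,"wx":0,"wy":0,"wz":0},{"gripper":0.3,"dx":0,"dy":0.0045,"dz":0,"wx":0,"wy":0,"wz":0},{"gripper":0.25,"dx":0,"dy":0.0045,"dz":0,"wx":0,"wy":0,"wz":0},{"gripper":0.25,"dx":0,"dy":0.0045,"dz":0,"wx":0,"wy":0,"wz":0}]' 12
```

```text
clock: 3.9
eef_pos: [542.3, 4.2, 139.5]
eef_rot: [-3.141, 0.0, 0.053]
wrist_force: [-1.7, 7.7, -0.1]
finger_gap: 30.0
finger_force: 12.0
```

```bash

python3 -m inch '[{"gripper":0.25,"dx":0,"dy":0.001,"dz":-0.003,"wx":0,"wy":0,"wz":0},{"gripper":0.25,"dx":0,"dy":0.001,"dz":-0.006,"wx":0,"wy":0,"wz":0},{"gripper":0.25,"dx":0,"dy":0.001,"dz":-0.009,"wx":0,"wy":0,"wz":0},{"gripper":0.25,"dx":0,"dy":0.001,"dz":-0.011,"wx":0,"wy":0,"wz":0},{"gripper":0.25,"dx":0,"dy":0.001,"dz":-0.0125,"wx":0,"wy":0,"wz":0}]' 12
python3 -m inch '[{"gripper":0.25,"dx":0,"dy":0,"dz":0,"wx":0,"wy":0,"wz":0},{"gripper":0.25,"dx":0,"dy":0,"dz":0,"wx":0,"wy":0,"wz":0},{"gripper":0.25,"dx":0,"dy":0,"dz":0,"wx":0,"wy":0,"wz":0},{"gripper":0.25,"dx":0,"dy":0,"dz":0,"wx":0,"wy":0,"wz":0},{"gripper":0.25,"dx":0,"dy":0,"dz":0,"wx":0,"wy":0,"wz":0}]' 12
```

```text
clock: 4.32
eef_pos: [543.5, 4.4, 128.4]
eef_rot: [3.141, -0.003, 0.053]
wrist_force: [-1.1, 2.0, 10.0]
finger_gap: 30.0
finger_force: 12.8
clock: 4.73
eef_pos: [543.4, 4.4, 128.2]
eef_rot: [3.141, -0.003, 0.053]
wrist_force: [1.6, 2.5, 6.3]
finger_gap: 30.4
finger_force: 12.6
```

```bash

python3 -m inch '[{"gripper":0.25,"dx":0,"dy":0,"dz":-0.001,"wx":0,"wy":0,"wz":0},{"gripper":0.25,"dx":0,"dy":0,"dz":-0.002,"wx":0,"wy":0,"wz":0},{"gripper":0.25,"dx":0,"dy":0,"dz":-0.0025,"wx":0,"wy":0,"wz":0},{"gripper":0.25,"dx":0,"dy":0,"dz":-0.0025,"wx":0,"wy":0,"wz":0},{"gripper":0.25,"dx":0,"dy":0,"dz":-0.0025,"wx":0,"wy":0,"wz":0}]' 12
```

```text
clock: 5.15
eef_pos: [543.7, 4.4, 126.8]
eef_rot: [3.141, -0.004, 0.053]
wrist_force: [-3.6, 1.7, 18.1]
finger_gap: 30.4
finger_force: 17.7
```

The lock has bottomed out at z≈127. Now I take off the downforce and open.

```bash

python3 -m inch '[{"gripper":0.25,"dx":0,"dy":0,"dz":0.002,"wx":0,"wy":0,"wz":0},{"gripper":0.25,"dx":0,"dy":0,"dz":0.004,"wx":0,"wy":0,"wz":0},{"gripper":0.4,"dx":0,"dy":0,"dz":0.005,"wx":0,"wy":0,"wz":0},{"gripper":0.5,"dx":0,"dy":0,"dz":0.005,"wx":0,"wy":0,"wz":0},{"gripper":0.6,"dx":0,"dy":0,"dz":0.005,"wx":0,"wy":0,"wz":0}]'
python3 -m inch '[{"gripper":0.8,"dx":0,"dy":0,"dz":0,"wx":0,"wy":0,"wz":0},{"gripper":0.9,"dx":0,"dy":0,"dz":0.002,"wx":0,"wy":0,"wz":0},{"gripper":0.9,"dx":0,"dy":0,"dz":0.01,"wx":0,"wy":0,"wz":0},{"gripper":0.9,"dx":0,"dy":0,"dz":0.03,"wx":0,"wy":0,"wz":0},{"gripper":0.9,"dx":0,"dy":0,"dz":0.05,"wx":0,"wy":0,"wz":0}]'
python3 -m inch '[{"gripper":0.9,"dx":0,"dy":0,"dz":0.03,"wx":0,"wy":0,"wz":0},{"gripper":0.9,"dx":0,"dy":0,"dz":0.06,"wx":0,"wy":0,"wz":0},{"gripper":0.9,"dx":-0.03,"dy":0,"dz":0.08,"wx":0,"wy":0,"wz":0},{"gripper":0.9,"dx":-0.06,"dy":-0.02,"dz":0.08,"wx":0,"wy":0,"wz":0},{"gripper":0.9,"dx":-0.09,"dy":-0.04,"dz":0.08,"wx":0,"wy":0,"wz":0}]'
python3 -m inch '[{"gripper":0.9,"dx":-0.03,"dy":-0.02,"dz":0,"wx":0,"wy":0,"wz":0},{"gripper":0.9,"dx":-0.06,"dy":-0.04,"dz":0,"wx":0,"wy":0,"wz":0},{"gripper":0.9,"dx":-0.09,"dy":-0.06,"dz":0,"wx":0,"wy":0,"wz":0},{"gripper":0.9,"dx":-0.1,"dy":-0.08,"dz":0,"wx":0,"wy":0,"wz":0},{"gripper":0.9,"dx":-0.1,"dy":-0.08,"dz":0,"wx":0,"wy":0,"wz":0}]'
python3 - <<'E'
from h import *
a=cv2.imread("pics/top0.png")[160:210,110:165];b=manip.camera("top")[160:210,110:165]
c=manip.camera("scene")[85:150,190:240]
c0=cv2.imread("pics/scene0.png")[85:150,190:240]
f=lambda x:cv2.convertScaleAbs(cv2.resize(x,(380,290),interpolation=cv2.INTER_CUBIC),alpha=2)
cv2.imwrite("pics/cmp.png",np.vstack([np.hstack([f(a),f(b)]),np.hstack([f(c0),f(c)])]))
E
```

```text
clock: 5.57
eef_pos: [542.5, 4.3, 129.6]
eef_rot: [3.141, -0.0, 0.053]
wrist_force: [-0.7, -0.6, -1.0]
finger_gap: 46.9
finger_force: 0.0
clock: 5.98
eef_pos: [542.2, 4.5, 180.3]
eef_rot: [3.142, 0.001, 0.053]
wrist_force: [0.3, 0.0, 1.3]
finger_gap: 80.3
finger_force: 0.0
clock: 6.4
eef_pos: [451.6, -35.4, 261.0]
eef_rot: [3.141, -0.002, 0.055]
wrist_force: [1.1, -0.6, 0.5]
finger_gap: 84.7
finger_force: 0.0
clock: 6.82
eef_pos: [350.8, -117.5, 260.6]
eef_rot: [3.14, -0.002, 0.051]
wrist_force: [0.7, -0.1, 0.6]
finger_gap: 84.5
finger_force: 0.0
```

View pics/cmp.png

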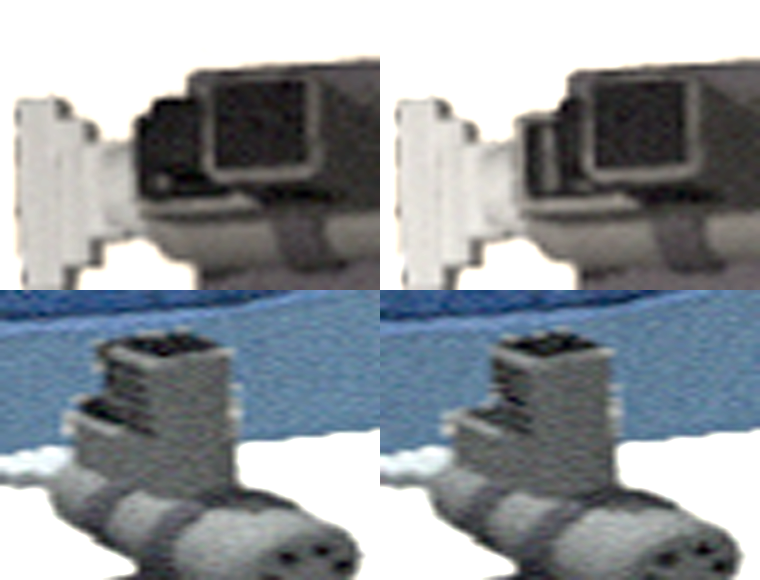

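The before/after comparison shows the trigger held well in (right column, about (570,140) and (500,370)) and the button sunk into its housing at about (540,155). The robot is clear, so I hand in.

```bash
python3 -c "
from cell import manip
print(manip.sign_off())"
```

```text
the job is handed in; nothing more can be done
None
```

The flat-nozzle gun's trigger is squeezed in and appears held by its lock-on button in the last pictures, the round-nozzle gun was not touched, and the job was handed in at about 7 s (no verdict was returned).

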